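Find the unlocked lid of the slide case and push it open

ROBOT

A 7-joint arm with a two-finger parallel gripper is mounted at the origin on the work surface. World frame = base frame: x ahead of the robot, y to its left, z up, the work surface at z = 0. Lengths are in m, angles in rad, forces in N, time in s.
With the tool pointing down it reaches from about 0.425 to 0.925 m from the base axis. Payload 6.8 kg.
Tool frame: the origin (TCP) lies on the front face of the gripper's body, between the roots of the fingers; the fingertips stand 73 mm ahead of it and the grasp point (between the pads) lies r.pinch_z ahead of it (r.pinch_z is the distance from the TCP to the grasp point, in m); z points along the fingers, y is the direction in which the jaws open and shut (so a half turn about z gives the same grasp; the last joint's range is limited). The gripper opens to 85 mm and grips with 20 to 120 N. Pads are 22 mm wide; open, the fingers measure 114 mm over their backs; the gripper's body (76 mm by 85 mm) begins 54 mm behind the grasp point. The pads swing forward as they close: fully open they stand 13 mm farther back than shut.
Start: joints at [-1.302, 0.477, 0.022, 1.555, -0.011, 1.109, -0.083], TCP at [0.248, 0.628, 0.304] pointing down, gripper open.
Joint ranges: [-2.96, 2.96], [-0.34, 2.1], [-1.41, 1.46], [0.24, 2.44], [-1.37, 4.51], [0.17, 1.92], [-2.96, 2.96]. Speed limits (rad/s): [2.39, 2.39, 3.14, 3.14, 3.14, 3.14, 3.14].

INTERFACE

Orientations are given as a rotation vector (axis times angle).
In Python, from bench import readout, grab_frame, r, search_frame, masks_of, tip_of gives the robot as it stands.
- The arm moves only by the tool step_arm, never from a script. Its argument "commands" is a list of rows, each a list of 7 numbers: the shift along the tool's x, y, z as a fraction of full scale, then the turn, a rotation vector about the tool's x, y, z as a fraction of full scale, then the gripper's target within -1 to 1 (shut at 1, half-way at 0, fully open at -1). In form: [[tx, ty, tz, ax, ay, az, hand], ...]. A call has exactly 10 rows; each row is the pose to reach, as a shift and turn from the pose measured when the call began, along the tool's axes at that moment, turning the shorter way round; what a row does not reach only later rows make up. Full scale, the value 1, is 500 mm for a shift and 360 degrees for a turn. A row lasts 1/8 s, in which the tool goes at most 62.5 mm and 10.7 degrees, less where a joint would pass 70% of its speed; a pose out of reach is approached as far as the arm can. A call with a number of a shift or a turn outside -1 to 1 is refused whole. A call with a gripper value outside its range is refused whole. The fingers move at their own pace and stop on an object; "newtons" is the grip in N (left out, the last holds). Time passes only in rows, so rows that repeat a pose let the fingers close, or fill a call up. It gives the time, the measured TCP pose, the force and the opening at its end, in the units of the state.
- readout.get_obs(): the state, without advancing time (a new reading comes with each control period).
- grab_frame(name): name is "side" or "top"; returns a dict with "img" (384x512x3 uint8, red, green, blue), "K" (3x3 intrinsics, pixels), "world_to_cam" (4x4, takes a point from world to camera coordinates). Camera axes: x right, y down, z forward; pixel columns grow to the right and rows downward; lengths in m; the calibration is good to about 2 mm. A picture is of the moment at which its call begins. There is no depth.
- r.hand_in(): hands the job in, once; it reports no verdict.
Trained networks look in a picture, given as the dict that the camera call returned (one of the last four; its "shot" number tells which), for a name from the list of things; names that differ only in an ending like _2 or _b are one class to them, and where a whole thing is asked for, a point or a joint stands for the part that bears it (a point fixed in the world has none). Each returns a list of dicts, best first, with "p" (0 to 1); they miss things now and then, are a little off and sometimes report something else, mostly with a low value. They report only what shows in the picture. A call takes as long as a camera call.
- search_frame(thing, picture): "extent" ([centre column, centre row, width, height] in pixels, round what is visible of it).
- masks_of(thing, picture): "pixels" (384x512 bool, what is visible of it) and "extent" ([centre column, centre row, width, height] in pixels, round what is visible of it).
- tip_of(thing, picture): "point" ([column, row] in pixels: a listed point, or the origin of a listed thing).
The state is a dict: "clock": time; "joints": joint angles; "qvel": joint speeds; "tau": joint torques, N m; "tcp_pos": TCP position; "orientation": TCP orientation; "contact_force": force on the tool from outside, world axes, zero at the start; "moment": the same for the moment, N m; "grip_width": finger opening in m.
Only numpy, scipy, OpenCV 4.12 (cv2) and the standard library are available. Lean on these libraries where they do the work, as an engineer would, in place of code of your own. Each camera call takes 0.05 s, during which the arm holds its last target. There are 200 camera calls.

TASK

Three of the four identical rocking lids on top of the metal microscope-slide case are locked shut and one was left unlocked. With a fingertip, press gently on the ribbed end of one lid after another until you find the one that gives way freely, then push that end down into the case until the lid is fully open and stays open by itself. Do not lift or pull a lid up by its plain end, and leave the bottles, jars and other things where they stand.

Things in the scene. Friction and masses are not known exactly. Their poses are not given: they have to be found in the camera images.
- case: Low aluminium slide case fixed to the table, 180 (x) by 414 (y) by 80 mm high; four identical grey lids lie in its top in a row along y: two, a 60 mm bridge, two. Origin: table height, under the lids' common axle line, mid-row. x points across the row away from the robot, y left along it, z up. It spans x -84 to +98 mm; from +40 is a ledge with things on it. Wells under the lids are empty down to z 25 mm.
- lid_1 (a point): Point to press on the leftmost lid: middle of its ribbed end (four thin black ribs, robot side), on the closed lid's top face, 80 mm above the table; axes as the case, does not move with the lid. Each lid: grey plate 100 (x) by 72 (y) by 5 mm, flush with the case top, gaps of 1.5 to 2 mm. Its axle runs along y, 42 mm beyond this point in +x and 77.5 mm above the table.
- lid_2 (a point): The same point on the second lid from the left. Of every lid the ribbed end reaches 62 mm from the axle towards the robot and can only sink; the plain end reaches 38 mm beyond the axle and rises as the ribbed end sinks.
- lid_3 (a point): The same point on the third lid from the left. A locked lid only yields on its rubber seal, about 1 mm at these ribs for every 5 N, and springs back.
- lid_4 (a point): The same point on the rightmost lid.
- rocker (a joint): Opening angle (rad) of the one unlocked lid, whichever of the four it is (differs from run to run, looks like the rest): 0 closed and flush, grows as its ribbed end sinks, 1.0 at the stop, fully open. Turns against an even friction of about 0.05 N m (1 to 2 N at the ribs), no spring: it stays where it is left.
- oil: Small amber bottle, 24 mm across, 50 mm high, standing on the bridge between the second and third lid; origin at the centre of its foot. Leave alone.
- objective: Loose microscope objective, steel, 28 mm across, 42 mm high, standing on the case's ledge behind the left lids; origin at the centre of its foot. Leave alone.
- stain_jar: Small glass jar, 38 mm across, 45 mm high, standing on the case's ledge behind the right lids; origin at the centre of its foot. Leave alone.
- dish: Shallow glass dish, 90 mm across, 16 mm high, on the table left of the case; origin at the centre of its foot. Leave alone.
- slide_box: Black box, 85 by 55 by 32 mm, on the table right of the case; origin at the centre of its underside. Leave alone.

How it is judged:
At the end, for the whole second after the job is handed in: The unlocked lid stands open by at least 0.85 rad of its 1.0 rad, at rest, and no bystander is more than 30 mm from where it stood (value of joint rocker above 0.85 rad and velocity of joint rocker between -0.1 and 0.1 rad/s and distance of each of oil, objective, stain_jar, dish, slide_box from where it was at the start of the episode below 0.03 m); the robot touches nothing.
It fails at once if while the unlocked lid is still being sought (it is open by less than 0.3 rad), the fingers press harder than 45 N on anything (value of joint rocker below 0.3 rad and contact force between the fingers and anything else above 45 N).
It fails at once if the fingers lift or pull a lid from its plain end (they touch something with the grasp point more than 30 mm beyond the axle line) (x of the grasp point in the frame of case above 0.03 m and contact force between the fingers and anything else above 1 N).
It fails at once if a bystander is moved by more than 30 mm, lifted or knocked over (distance of any of oil, objective, stain_jar, dish, slide_box from where it was at the start of the episode above 0.03 m or angle between any of oil, objective, stain_jar, dish, slide_box's own z axis and vertical above 0.5 rad).
It also fails if it takes over 45 s, if anything falls off the work surface, if the arm or the gripper's body presses on something with over 40 N, if the wrist force passes 120 N, or if a joint passes its speed limit or range.

## Working session

There is one attempt and no reset: what is moved stays moved. The work goes in short steps, Python scripts to look and compute and a tool call to move; the robot and the scene stay as the last step left them, time stands still between calls to the robot, and variables do not carry over. Pictures are saved under pics/ and viewed, about 8 in all and at most 12, crops included, and the job is handed in when it is done.

Besides the shell and the picture viewer there is one more tool, called after "Request:" as a command line: name --pt "numbers of a row" for each row, then --argument value for the rest. step_arm: Moves the arm, as the interface text tells. Its arguments: {"type":"object","properties":{"commands":{"type":"array"},"newtons":{"type":"number"}},"required":["commands"]}

```bash
mkdir -p pics; cat > h.py <<'E'
import numpy as np, cv2
from bench import readout, grab_frame, r, search_frame, masks_of, tip_of
def ray(f,px):
    K=f["K"];T=np.array(f["world_to_cam"]);d=np.linalg.inv(K)@[px[0],px[1],1]
    return -T[:3,:3].T@T[:3,3], T[:3,:3].T@d
def onz(f,px,z):
    o,d=ray(f,px); return o+d*(z-o[2])/d[2]
def proj(f,p):
    T=np.array(f["world_to_cam"]);c=T[:3,:3]@np.array(p)+T[:3,3];q=f["K"]@c;return q[:2]/q[2]
def save(f,n): cv2.imwrite("pics/"+n,f["img"][:,:,::-1])
E
python3 - <<'E'
from h import *
for n in("top","side"):
    f=grab_frame(n);save(f,n+"1.png")
    zs=dict(lid_1=.08,lid_2=.08,lid_3=.08,lid_4=.08,oil=.08,objective=.08,stain_jar=.08,dish=0,slide_box=0,case=0)
    for t,z in zs.items():
        if t in("lid_2","lid_3","lid_4"):continue
        print(n,t,[(round(k["p"],2),np.round(k["point"]),onz(f,k["point"],z).round(3)) for k in tip_of(t,f)[:5]])
print(r.pinch_z,readout.get_obs())
E
```

```text
top lid_1 [(0.97, array([204., 195.]), array([0.56 , 0.195, 0.08 ])), (0.85, array([234., 193.]), array([0.564, 0.115, 0.08 ])), (0.77, array([321., 205.]), array([ 0.532, -0.112,  0.08 ])), (0.73, array([285., 199.]), array([ 0.548, -0.019,  0.08 ]))]
top oil [(0.54, array([260., 180.]), array([0.599, 0.047, 0.08 ]))]
top objective [(0.42, array([234., 153.]), array([0.672, 0.115, 0.08 ]))]
top stain_jar [(0.59, array([312., 158.]), array([ 0.656, -0.09 ,  0.08 ])), (0.4, array([235., 151.]), array([0.677, 0.113, 0.08 ]))]
top dish [(0.88, array([157., 177.]), array([0.618, 0.334, 0.   ])), (0.45, array([286., 197.]), array([ 0.56 , -0.024,  0.   ]))]
top slide_box []
top case [(0.91, array([266., 183.]), array([0.6 , 0.03, 0.  ]))]
side lid_1 [(0.83, array([231., 148.]), array([0.563, 0.198, 0.08 ])), (0.73, array([239., 171.]), array([0.556, 0.104, 0.08 ])), (0.59, array([264., 241.]), array([ 0.542, -0.114,  0.08 ])), (0.56, array([249., 208.]), array([ 0.542, -0.021,  0.08 ]))]
side oil [(0.7, array([264., 185.]), array([0.593, 0.039, 0.08 ]))]
side objective [(0.46, array([285.
[... 379 characters left out ...]
7, 0.046, 0.   ]))]
0.0539 {'clock': 0.8, 'joints': array([-1.30206785,  0.47700043,  0.02244415,  1.55538977, -0.01147268,
        1.1092836 , -0.08310317]), 'qvel': array([ 0.00066994,  0.00148677, -0.00055209, -0.00278965, -0.00053172,
       -0.00060818, -0.00290261]), 'tau': array([ 7.85241627e-04, -5.96263289e+01,  1.60604641e+00, -2.81530488e+01,
        1.22478334e-02,  1.61570897e-03,  2.13971578e-05]), 'tcp_pos': array([0.24841537, 0.62765383, 0.30391281]), 'orientation': array([5.88497092e-01, 3.08594377e+00, 6.97928046e-05]), 'contact_force': array([-0.45668547, -1.35341858, -0.4207589 ]), 'moment': array([ 0.06619909,  0.01523981, -0.02372547]), 'grip_width': 0.0852400667463037}
```

```bash
python3 - <<'E'
import cv2,numpy as np
a=cv2.imread("pics/top1.png")[110:250,110:370];b=cv2.imread("pics/side1.png")[100:360,150:400]
a=cv2.resize(a,None,fx=3,fy=3,interpolation=cv2.INTER_CUBIC)
b=cv2.resize(b,None,fx=2.3,fy=2.3,interpolation=cv2.INTER_CUBIC)
cv2.imwrite("pics/top1c.png",a);cv2.imwrite("pics/side1c.png",b)
E
```

```text
(no output)
```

View pics/top1c.png

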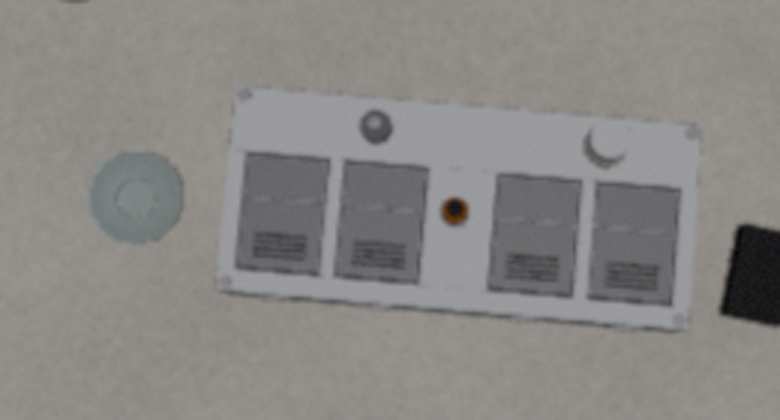

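View pics/side1c.png

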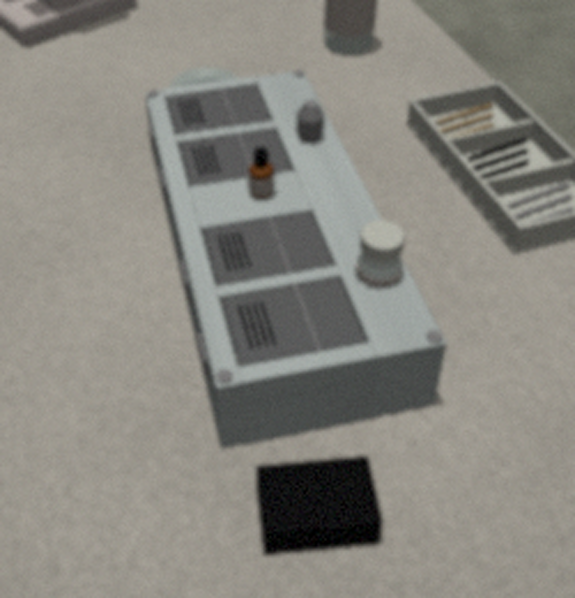

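The top crop shows the four lids in a row, slightly yawed. The rib centres are at crop pixels (280,247), (379,256), (533,268) and (633,277). The oil bottle stands on the bridge, with the objective and jar on the ledge behind. The side crop shows the same layout.

```bash
python3 - <<'E'
from h import *
f=grab_frame("top")
P=lambda u,v:onz(f,(u/3+110-.33,v/3+110-.33),.08)[:2]
ribs=np.array([P(*q) for q in[(280,247),(379,256),(533,268),(633,277)]]);print(ribs.round(4))
c=np.array([P(*q) for q in[(237,90),(699,126),(688,328),(219,291)]]);print("corners",c.round(4))
net=np.array([[.5615,.1965],[.560,.1095],[.545,-.02],[.537,-.113]])
for S in(ribs,net):
    A=np.polyfit(S[:,1],S[:,0],1);print("yaw",-np.arctan(A[0]),"mid",S.mean(0),np.linalg.norm(np.diff(S,axis=0),axis=1))
for a,b in((0,1),(3,2)):
    d=c[a]-c[b];print(np.arctan2(-d[0],d[1]),np.linalg.norm(d))
print("left-right edge",[np.linalg.norm(c[0]-c[3]),np.linalg.norm(c[1]-c[2])], "centre",c.mean(0))
from scipy.spatial.transform import Rotation as R
print(R.from_rotvec(readout.get_obs()["orientation"]).as_matrix().round(3))
E
```

```text
[[ 0.5685  0.1963]
 [ 0.5599  0.1096]
 [ 0.5484 -0.025 ]
 [ 0.5399 -0.1122]]
corners [[ 0.7081  0.2348]
 [ 0.6727 -0.1727]
 [ 0.495  -0.1592]
 [ 0.5303  0.2494]]
yaw -0.09131054453578401 mid [0.5541547  0.04218212] [0.0870998  0.13505568 0.08760341]
yaw -0.08458078919917293 mid [0.550875 0.04325 ] [0.08701293 0.13036583 0.09334345]
-0.08660630904784347 0.4090555251298476
-0.08599325796868235 0.41013103115409866
left-right edge [np.float64(0.17845218568349755), np.float64(0.17820902332364244)] centre [0.6015489  0.03809139]
[[-0.93   0.368  0.   ]
 [ 0.368  0.93   0.   ]
 [ 0.     0.    -1.   ]]
```

Request:
step_arm --pt "-0.09 -0.057 0.0 0 0 -0.005 1" --pt "-0.18 -0.114 0.02 0 0 -0.01 1" --pt "-0.29 -0.18 0.05 0 0 -0.016 1" --pt "-0.4 -0.25 0.08 0 0 -0.022 1" --pt "-0.51 -0.32 0.11 0 0 -0.028 1" --pt "-0.62 -0.39 0.14 0 0 -0.034 1" --pt "-0.72 -0.45 0.17 0 0 -0.04 1" --pt "-0.82 -0.513 0.19 0 0 -0.046 1" --pt "-0.909 -0.569 0.2 0 0 -0.046 1" --pt "-0.909 -0.569 0.2 0 0 -0.046 1" --newtons 40

```text
clock: 2.1
tcp_pos: [0.5692, 0.1893, 0.2036]
orientation: [0.153, 3.137, -0.005]
contact_force: [-0.0, 0.9, -0.1]
grip_width: -0.0002
```

Request:
step_arm --pt "0.006 0.013 0.01 0 0 0 1" --pt "0.006 0.013 0.02 0 0 0 1" --pt "0.006 0.013 0.03 0 0 0 1" --pt "0.006 0.013 0.04 0 0 0 1" --pt "0.006 0.013 0.05 0 0 0 1" --pt "0.006 0.013 0.06 0 0 0 1" --pt "0.006 0.013 0.067 0 0 0 1" --pt "0.006 0.013 0.067 0 0 0 1" --pt "0.006 0.013 0.067 0 0 0 1" --pt "0.006 0.013 0.067 0 0 0 1"

```text
clock: 3.35
tcp_pos: [0.567, 0.196, 0.1702]
orientation: [0.153, 3.136, -0.005]
contact_force: [-0.1, 0.7, -0.1]
grip_width: -0.0001
```

```bash
python3 - <<'E'
from h import *
f=grab_frame("side")
a=f["img"][100:260,180:380,::-1].copy();cv2.imwrite("pics/s2.png",cv2.resize(a,None,fx=3.5,fy=3.5,interpolation=cv2.INTER_CUBIC))
o=readout.get_obs();t=o["tcp_pos"];print(t,o["contact_force"])
for z in(.073,.086):print((proj(f,t-[0,0,z])-[180,100])*3.5)
print((proj(f,[.5666,.1961,.08])-[180,100])*3.5)
E
```

```text
[0.56696137 0.19598768 0.17019948] [-0.44958482  1.05863775  0.12977033]
[184.27684464 148.99826415]
[185.45957234 164.67181292]
[185.29764949 169.68622103]
```

View pics/s2.png

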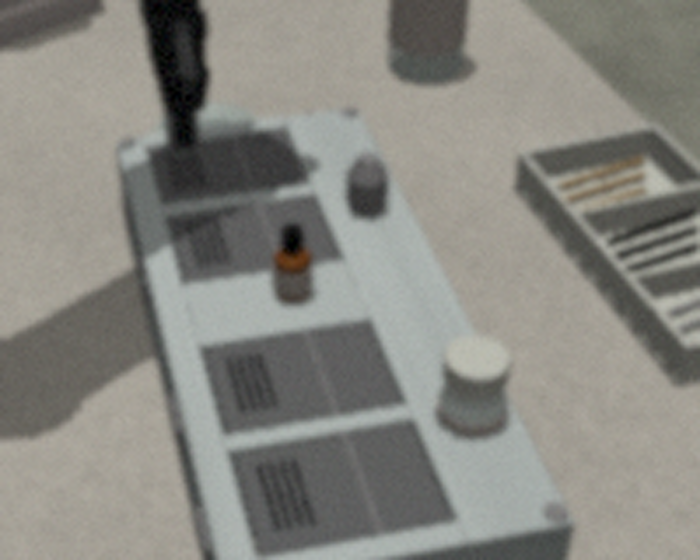

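The closed fingertips end at about crop (183,148), which agrees with a 73 mm tip. They are about 17 mm above lid_1's ribs. I'll press about 3 mm past contact.

Request:
step_arm --pt "0 0 0.01 0 0 0 1" --pt "0 0 0.02 0 0 0 1" --pt "0 0 0.028 0 0 0 1" --pt "0 0 0.032 0 0 0 1" --pt "0 0 0.034 0 0 0 1" --pt "0 0 0.036 0 0 0 1" --pt "0 0 0.038 0 0 0 1" --pt "0 0 0.04 0 0 0 1" --pt "0 0 0.04 0 0 0 1" --pt "0 0 0.04 0 0 0 1"

```text
clock: 4.65
tcp_pos: [0.567, 0.1959, 0.1512]
orientation: [0.153, 3.136, -0.004]
contact_force: [-4.5, -0.3, 9.0]
grip_width: -0.0
```

Request:
step_arm --pt "0 0 -0.03 0 0 0 1" --pt "0 -0.03 -0.05 0 0 0 1" --pt "-0.002 -0.09 -0.05 0 0 0 1" --pt "-0.002 -0.15 -0.05 0 0 0 1" --pt "-0.002 -0.174 -0.045 0 0 0 1" --pt "-0.002 -0.174 -0.03 0 0 0 1" --pt "-0.002 -0.174 -0.014 0 0 0 1" --pt "-0.002 -0.174 -0.006 0 0 0 1" --pt "-0.002 -0.174 -0.001 0 0 0 1" --pt "-0.002 -0.174 -0.001 0 0 0 1"

```text
clock: 5.9
tcp_pos: [0.5592, 0.1104, 0.152]
orientation: [0.152, 3.137, -0.003]
contact_force: [-3.0, 0.6, 4.1]
grip_width: -0.0001
```

Request:
step_arm --pt "0 0 0.002 0 0 0 1" --pt "0 0 0.004 0 0 0 1" --pt "0 0 0.006 0 0 0 1" --pt "0 0 0.006 0 0 0 1" --pt "0 0 0.006 0 0 0 1" --pt "0 0 0.006 0 0 0 1" --pt "0 0 0.006 0 0 0 1" --pt "0 0 0.006 0 0 0 1" --pt "0 0 0.006 0 0 0 1" --pt "0 0 0.006 0 0 0 1"

```text
clock: 7.15
tcp_pos: [0.5592, 0.1105, 0.1503]
orientation: [0.151, 3.137, -0.003]
contact_force: [-5.4, -1.2, 13.4]
grip_width: -0.0002
```

Request:
step_arm --pt "0 0 -0.04 0 0 0 1" --pt "0 -0.03 -0.06 0 0 0 1" --pt "-0.001 -0.11 -0.06 0 0 0 1" --pt "-0.002 -0.19 -0.06 0 0 0 1" --pt "-0.003 -0.272 -0.055 0 0 0 1" --pt "-0.003 -0.272 -0.04 0 0 0 1" --pt "-0.003 -0.272 -0.02 0 0 0 1" --pt "-0.003 -0.272 -0.005 0 0 0 1" --pt "-0.003 -0.272 0.0 0 0 0 1" --pt "-0.003 -0.272 0.0 0 0 0 1"

```text
clock: 8.4
tcp_pos: [0.5474, -0.024, 0.1509]
orientation: [-0.149, -3.138, 0.002]
contact_force: [-4.2, 0.6, 11.0]
grip_width: 0.0004
```

Request:
step_arm --pt "0 0 -0.03 0 0 0 1" --pt "0 -0.03 -0.05 0 0 0 1" --pt "-0.002 -0.09 -0.05 0 0 0 1" --pt "-0.002 -0.15 -0.05 0 0 0 1" --pt "-0.002 -0.175 -0.045 0 0 0 1" --pt "-0.002 -0.175 -0.03 0 0 0 1" --pt "-0.002 -0.175 -0.014 0 0 0 1" --pt "-0.002 -0.175 -0.004 0 0 0 1" --pt "-0.002 -0.175 0.002 0 0 0 1" --pt "-0.002 -0.175 0.002 0 0 0 1"

```text
clock: 9.65
tcp_pos: [0.5401, -0.1108, 0.1498]
orientation: [-0.148, -3.137, 0.002]
contact_force: [-0.0, 0.0, 0.3]
grip_width: -0.0002
```

Lid_4 gave way with about 0.3 N, while the other three pushed back with 9 to 13 N. I'll push it down now.

Request:
step_arm --pt "-0.002 0 0.008 0 0 0 1" --pt "-0.004 0 0.016 0 0 0 1" --pt "-0.006 0 0.022 0 0 0 1" --pt "-0.009 0 0.028 0 0 0 1" --pt "-0.012 0 0.034 0 0 0 1" --pt "-0.015 0 0.04 0 0 0 1" --pt "-0.018 0 0.045 0 0 0 1" --pt "-0.02 0 0.05 0 0 0 1" --pt "-0.02 0 0.05 0 0 0 1" --pt "-0.02 0 0.05 0 0 0 1"

```text
clock: 10.9
tcp_pos: [0.55, -0.1117, 0.1247]
orientation: [-0.147, -3.137, 0.002]
contact_force: [-0.5, -0.2, -0.6]
grip_width: 0.0001
```

```bash
python3 - <<'E'
from h import *
f=grab_frame("side")
a=f["img"][100:300,180:380,::-1].copy();cv2.imwrite("pics/s3.png",cv2.resize(a,None,fx=2.9,fy=2.9,interpolation=cv2.INTER_CUBIC))
E
```

```text
(no output)
```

View pics/s3.png

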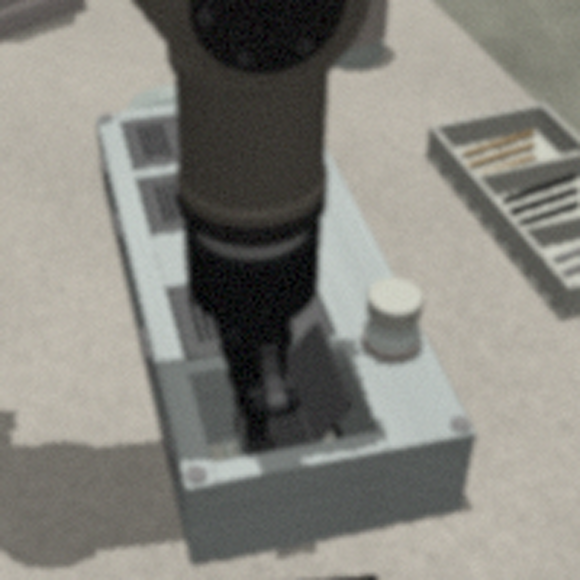

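The picture shows lid_4's ribbed end sunk into its well with the fingertip following it, and the jar untouched at about (395,315). I'll push on to the stop.

Request:
step_arm --pt "0 0 0.002 0 0 0 1" --pt "0 0 0.004 0 0 0 1" --pt "0 0 0.006 0 0 0 1" --pt "0 0 0.008 0 0 0 1" --pt "0 0 0.01 0 0 0 1" --pt "0 0 0.012 0 0 0 1" --pt "0 0 0.012 0 0 0 1" --pt "0 0 0.012 0 0 0 1" --pt "0 0 0.012 0 0 0 1" --pt "0 0 0.012 0 0 0 1"

```text
clock: 12.2
tcp_pos: [0.5502, -0.1118, 0.1211]
orientation: [-0.148, -3.138, 0.001]
contact_force: [-10.0, 1.7, 25.5]
grip_width: 0.0003
```

The force rose to 25 N at the predicted stop height. I'll retreat.

Request:
step_arm --pt "0.004 0 -0.02 0 0 0 1" --pt "0.008 0 -0.05 0 0 0 1" --pt "0.01 0 -0.1 0 0 0 1" --pt "0.01 0 -0.16 0 0 0 1" --pt "0.01 0 -0.22 0 0 0 1" --pt "0.08 0 -0.26 0 0 0 1" --pt "0.15 0 -0.3 0 0 0 1" --pt "0.2 0 -0.32 0 0 0 1" --pt "0.2 0 -0.32 0 0 0 1" --pt "0.2 0 -0.32 0 0 0 1"

```text
clock: 13.45
tcp_pos: [0.4513, -0.1022, 0.2813]
orientation: [0.148, 3.137, -0.002]
contact_force: [-0.3, -0.2, -0.0]
grip_width: 0.0002
```

```bash
python3 - <<'E'
from h import *
f=grab_frame("side");a=f["img"][100:360,160:400,::-1].copy()
cv2.imwrite("pics/s4.png",cv2.resize(a,None,fx=2.3,fy=2.3,interpolation=cv2.INTER_CUBIC))
# predicted projected plain-end edge corners for several angles
c,s=np.cos(-.087),np.sin(-.087);R=np.array([[c,-s,0],[s,c,0],[0,0,1]])
for th in(.7,.85,1.):
    p=[R@[.038*np.cos(th)+.0025*np.sin(th)*-1,-.1545+y,.0775+.038*np.sin(th)+.0025*np.cos(th)]+[.5955,.0387,0] for y in(.036,-.036)]
    print(th,[((proj(f,q)-[160,100])*2.3).round() for q in p])
o=readout.get_obs();print(o["tcp_pos"],o["contact_force"])
E
```

```text
0.7 [array([307., 256.]), array([336., 320.])]
0.85 [array([303., 254.]), array([330., 318.])]
1.0 [array([297., 252.]), array([325., 316.])]
[ 0.4513938  -0.10214141  0.2810655 ] [-0.14712307 -0.00876131 -0.25276077]
```

View pics/s4.png

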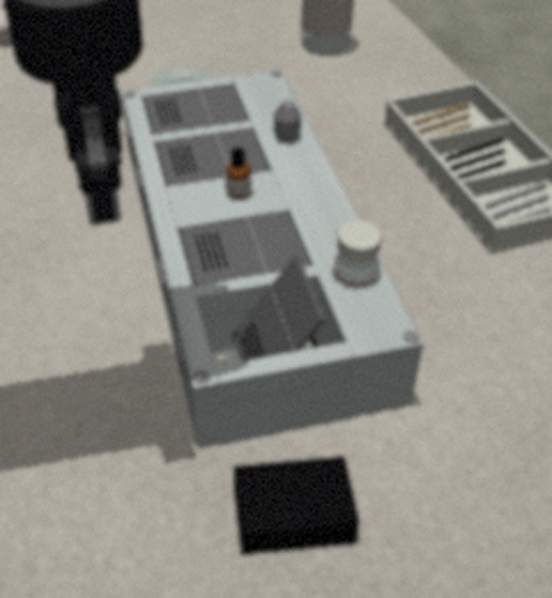

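Lid_4 stands open, with its raised plain edge at about (293,258) to (323,322). The 1.0 rad prediction is (297,252) to (325,316). The bystanders are in place and the arm is clear.

```bash
python3 -c "
from h import *
print(r.hand_in())"
```

```text
the job is handed in; nothing more can be done
None
```

The unlocked lid was the rightmost one, lid_4. I pushed it fully open, backed the arm away and handed the job in at about 13.5 s of the 45 s allowed.

- **Finding it:** I pressed all four lids with the closed fingertips. Lids 1 to 3 pushed back with about 9, 13 and 11 N at 2–3 mm, so they are locked. Lid_4 gave way with about 0.3 N.
- **Opening it:** I pushed lid_4's ribbed end down until the force rose to about 25 N at the height where the stop should be.
- **Last check:** In the final picture, taken after retreating, the lid stays open by itself. Its raised edge is 2–7 px (in the enlarged crop) from where 1.0 rad should put it. That offset is as large as the gap between the predictions for 0.85 and 1.0 rad, so the angle rests on the picture and the stop force together.
- **Surroundings:** The bottle, objective, jar and slide box look unmoved, as does the visible part of the dish. I judged this by eye and did not re-measure them. The arm touches nothing, with a wrist force of about 0.3 N.

No check failed. Early on, the network did not find the slide box in the top view, and it placed the rib points up to about 8 mm from where I marked them in the image. I used my own pixel measurements for the pressing points.

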